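# Start the specimen dryer with its key

## Robot

A 6-joint arm with a two-finger parallel gripper is mounted at the origin on the work surface. World frame = base frame: x ahead of the robot, y to its left, z up, the work surface at z = 0. Lengths are in m, angles in degrees, forces in N, time in s.
With the tool pointing down it reaches from about 0.375 to 0.9 m from the base axis. Payload 3.1 kg.
Tool frame: the origin (TCP) lies midway between the tips of the shut fingers; the grasp point (between the pads) lies 19 mm behind it; z points along the fingers, y is the direction in which the jaws open and shut (so a half turn about z gives the same grasp; the last joint's range is limited). The gripper opens to 87 mm and grips with 3 to 60 N. Pads are 19 mm wide; open, the fingers measure 117 mm over their backs; the gripper's body (75 mm by 190 mm) begins 51 mm behind the grasp point.
Start: joints at [54.23, 30.224, 82.088, -0, 67.689, -10.227], TCP at [0.269, 0.564, 0.223] pointing down, gripper open.
Joint ranges: [-176.69, 176.69], [-43.24, 126.21], [12.49, 139.97], [-82, 262], [0, 151.66], [-163.58, 163.58]. Speed limits (degrees/s): [159.86, 159.86, 180, 180, 180, 180].

## Interface

Orientations are given as a 3x3 rotation matrix whose columns are the frame's x, y, z axes.
In Python, from rig import bot gives the robot as it stands.
- The arm moves only by the tool carry_out, never from a script. Its arguments are lists of equal length, an entry for each row: "grip": the gripper's target within -1 to 1 (fully open at 1, half-way at 0, shut at -1); "slide": the shift along the tool's x, y, z in mm, a list of three; "twist": the turn, a rotation vector about the tool's x, y, z in rad, a list of three. In form: {"grip": [grip, ...], "slide": [[dx, dy, dz], ...], "twist": [[wx, wy, wz], ...]}. A call has 1 to 12 rows; each row shifts and turns the pose as measured when the row begins, along the tool's axes as they then stand; what a row does not reach is not made up. A row lasts 1/10 s, in which the tool goes at most 50 mm and 8.59 degrees, less where a joint would pass 70% of its speed; a pose out of reach is approached as far as the arm can. A call is refused whole if a number of a shift passes 50 or a number of a turn 0.15, either way. A call with a gripper value outside its range is refused whole. The fingers move at their own pace and stop on an object; the grip force is fixed at half the most. Time passes only in rows, so rows that do not move let the fingers close. It gives the time, the measured TCP pose, the force and the opening at its end, in the units of the state.
- bot.read_state(): the state, without advancing time (a new reading comes with each control period).
- bot.capture(name): name is "side" or "top" or "wrist"; returns a dict with "color" (384x512x3 uint8, red, green, blue), "depth" (384x512 float32, m along the optical axis (not along the pixel's ray), 0 where there is no reading), "fx", "fy", "cx", "cy" (pixels), "k1" (the pictures are not rectified: a ray, as slopes to the right and down, at radius r is drawn at 1 + k1 r^2 times it, then the intrinsics apply), "position" and "rotation" of the camera in the world; the wrist camera has in their place "T_tool_cam" (4x4, takes a point from camera to tool coordinates, whose origin is the TCP and whose axes are the flange's). Camera axes: x right, y up, looking along -z (the intrinsics and any distortion apply to the point x, -y, -z); pixel columns grow to the right and rows downward; lengths in m; the calibration is good to about 2 mm. A picture is of the moment at which its call begins: read the wrist's pose just before it.
- bot.hand_in(): hands the job in, once; it reports no verdict.
The state is a dict: "time_s": time; "joint_positions": joint angles; "qvel": joint speeds; "tau": joint torques, N m; "position": TCP position; "tcp_rot": TCP orientation; "force": force on the tool from outside, world axes, zero at the start; "moment": the same for the moment, N m; "opening": opening from 0.0 (shut) to 1.0 (fully open).
Only numpy, scipy, OpenCV 4.12 (cv2) and the standard library are available. Lean on these libraries where they do the work, as an engineer would, in place of code of your own. Each camera call takes 0.05 s, during which the arm holds its last target.

## Task

Start the blower of the plant-specimen dryer: take the flat upright key in the grey starter box, turn it clockwise (seen from above) from off, past run, all the way to the start stop, and hold it there for about a second. Then let go of it so that it springs back to run, and stays there, not at off. Leave the round knob of the white lamp box as it is set.

Things in the scene. Friction and masses are not known exactly. Their poses are not given: they have to be found in the camera images.
- key_grip (a point): Centre of the key's head, on its vertical turning axis: an upright black plate 34 mm wide (point x), 10 thick (point y), 32 tall (z up), in the round lock on the fixed grey starter box (130 x 100, 66 mm high). It lies 104 mm above the table; head begins 14 mm above the lock's face. Axes turn with the key. White marks: off, run, start, clockwise; at run the head lies along the box's length.
- switch (a joint): Lock barrel's angle in rad, clockwise from above: 0 = off (as found), 0.7 = run (a stop). It carries the key, stays where it is left and takes about 0.04 N m to turn either way.
- key (a joint): Spring-loaded turn of the key in the barrel, rad, clockwise from above: 0 = sprung back (as found), 0.6 = start (hard stop). It yields only above 0.07 N m (0.15 at the stop), so turning the key takes the barrel to run first, then winds the spring: 1.3 rad in all from off to start. Let go, it springs back to 0 in about 0.2 s and the barrel stays at run.
- knob_mark (a point): Bystander: white pointer mark on top of the round black knob (36 mm across, 48 at its foot, 24 tall, top 82 mm above the table) of the fixed white lamp box (120 x 100, 58 mm high); mark 18 mm from the knob's axis. Not to be turned.
Mind the look-alikes: they are no part of the job. What is shaped like the part that bears key_grip but red or yellow is not meant.

How it is judged (in metres and radians):
On the way:
1. the key is held at start: barrel at run, and the key wound within about 0.2 rad of the start stop, for half a second (value of joint switch above 0.5 rad and value of joint key above 0.4 rad), for 0.5 s.
At the end, for the whole second after the job is handed in: The key has been let go and is at rest at run: the barrel within 0.2 rad of run (joint switch above 0.5), the key sprung back within 0.1 rad (joint key below 0.1), nothing turning (value of joint switch above 0.5 rad and value of joint key below 0.1 rad and velocity of joint key between -0.1 and 0.1 rad/s and velocity of joint switch between -0.1 and 0.1 rad/s); the robot touches nothing.
It fails at once if the lamp box's round knob is turned by more than about 20 degrees (distance of knob_mark from where it was at the start of the episode above 0.006 m).
It also fails if it takes over 35 s, if anything falls off the work surface, if the arm or the gripper's body presses on something with over 40 N, if the wrist force passes 120 N, or if a joint passes its speed limit or range.

## Working session

There is one attempt and no reset: what is moved stays moved. The work goes in short steps, Python scripts to look and compute and a tool call to move; the robot and the scene stay as the last step left them, time stands still between calls to the robot, and variables do not carry over. Pictures are saved under pics/ and viewed, and the job is handed in when it is done.

Besides the shell and the picture viewer there is one more tool, called after "Call:" by a JSON object that holds its "fn" and its "kwargs". carry_out: Moves the arm, as the interface text tells. Its arguments: {"type":"object","properties":{"grip":{"type":"array"},"slide":{"type":"array"},"twist":{"type":"array"}},"required":["grip","slide","twist"]}

```bash
mkdir -p pics
python3 - <<'E'
from rig import bot
import cv2,numpy as np
s=bot.read_state();print(s['time_s'],s['position'],s['tcp_rot'],s['opening'])
for n in ("top","side"):
    c=bot.capture(n);np.save(f"pics/{n}.npy",c,allow_pickle=True)
    print({k:v for k,v in c.items() if k not in("color","depth")})
    cv2.imwrite(f"pics/{n}1.png",cv2.resize(c["color"][:,:,::-1],(800,600)))
E
```

```text
0.0 [0.26903796 0.56333211 0.22158396] [[-9.02253866e-01  4.31203461e-01 -1.23908852e-03]
 [ 4.31205078e-01  9.02252302e-01 -1.72160331e-03]
 [ 3.75609167e-04 -2.08762450e-03 -9.99997750e-01]] 0.9974266125987511
{'fx': 451.51682005449226, 'fy': 451.51682005449226, 'cx': 255.85520819908425, 'cy': 198.21030212049948, 'k1': 0.028508491735452654, 'position': array([ 0.22980314, -0.00333963,  1.06103286]), 'rotation': array([[ 0.03011972,  0.97693237, -0.21141416],
       [-0.99954026,  0.03017352, -0.0029723 ],
       [ 0.00347538,  0.21140649,  0.97739205]])}
{'fx': 391.97918101101095, 'fy': 391.97918101101095, 'cx': 250.5187711052231, 'cy': 187.72346743255986, 'k1': -0.0825090092915229, 'position': array([ 0.0887125 , -0.36416623,  0.55866903]), 'rotation': array([[ 0.73674069,  0.45843685, -0.49704006],
       [-0.67611725,  0.48981636, -0.55040476],
       [-0.00886747,  0.74156293,  0.6708247 ]])}
```

View pics/top1.png

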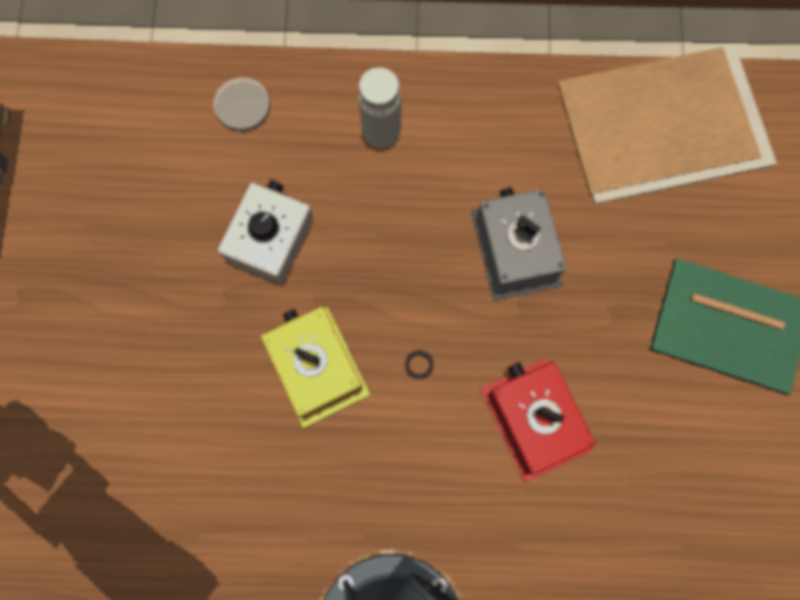

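View pics/side1.png

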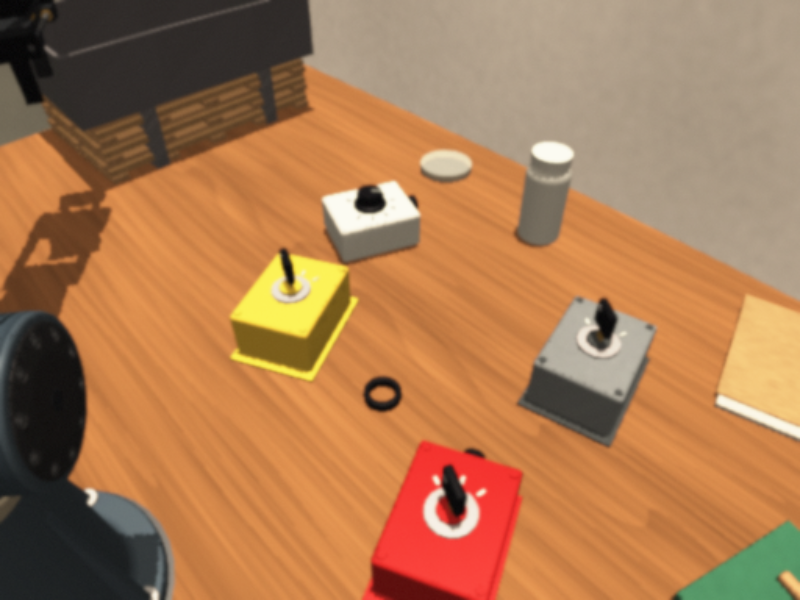

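Candidates (top picture, 800x600): grey box with key (525,230), red (545,415), yellow (308,357), and the white lamp box with a round knob (263,226). Only the grey one fits, since red and yellow are ruled out. I'll confirm in an enlarged crop.

```bash
cat > h.py <<'E'
import numpy as np,cv2
def ray(c,u,v,R=None,p=None):
    R=c['rotation'] if R is None else R; p=c['position'] if p is None else p
    d=np.array([(u-c['cx'])/c['fx'],(v-c['cy'])/c['fy']]);x=d.copy()
    for _ in range(20): x=d/(1+c['k1']*(x@x))
    return p,R@np.array([x[0],-x[1],-1.])
def onz(c,u,v,z,R=None,p=None):
    p,d=ray(c,u,v,R,p);return p+d*(z-p[2])/d[2]
E
python3 - <<'E'
import numpy as np,cv2
from h import *
c=np.load('pics/top.npy',allow_pickle=True).item()
cr=c['color'][115:195,295:370];a=cv2.resize(cr[:,:,::-1],None,fx=7,fy=7,interpolation=cv2.INTER_CUBIC)
cv2.imwrite('pics/crop_top.png',a)
s=np.load('pics/side.npy',allow_pickle=True).item()
cr=s['color'][180:290,325:430]
cv2.imwrite('pics/crop_side.png',cv2.resize(cr[:,:,::-1],None,fx=5,fy=5,interpolation=cv2.INTER_CUBIC))
E
```

```text
(no output)
```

View pics/crop_top.png

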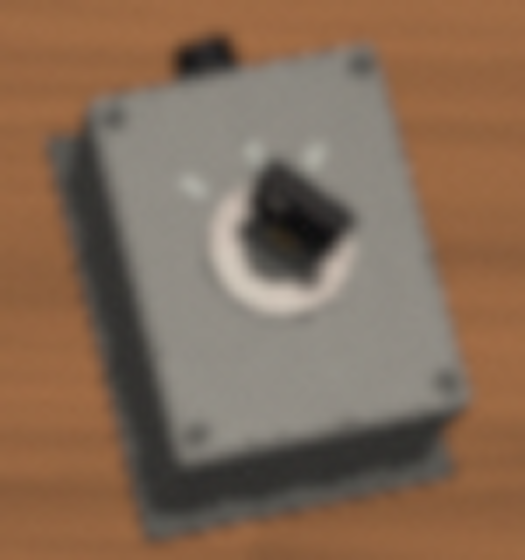

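View pics/crop_side.png

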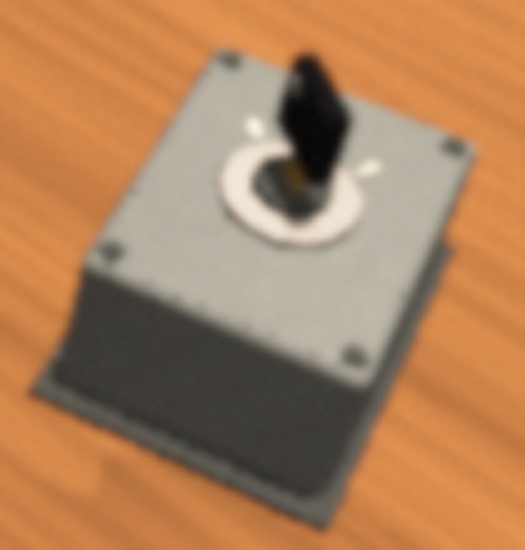

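Run:
```python
import numpy as np
from h import *
c=np.load('pics/top.npy',allow_pickle=True).item();s=np.load('pics/side.npy',allow_pickle=True).item()
T=lambda x,y,z:onz(c,(x+.5)/7-.5+295,(y+.5)/7-.5+115,z)
S=lambda x,y,z:onz(s,(x+.5)/5-.5+325,(y+.5)/5-.5+180,z)
P=[T(*p,.066) for p in [(112,117),(361,64),(446,380),(194,434)]]
Q=[S(*p,.066) for p in [(230,60),(453,147),(355,356),(111,252)]]
for P in(P,Q):
  P=np.array(P)[:,:2];print(P.round(4).tolist(),P.mean(0))
  l=(P[0]+P[1]-P[2]-P[3])/2;print('len',np.linalg.norm(l),np.degrees(np.arctan2(l[1],l[0])))
print('ring',T(283,245,.07),S(292,192,.07))
print('marks',[T(*p,.066)[:2].round(4) for p in[(193,185),(253,150),(317,155)]])
a,b=T(278,168,.12),T(348,215,.12);print('keytop',a,b,(a+b)/2,np.degrees(np.arctan2(*(a-b)[1::-1])))
a,b=S(303,58,.12),S(343,102,.12);print('keytop side',a,b,(a+b)/2)
# depth of key top
d=c['depth'];print(d[140:146,338:344])
```

```text
[[0.6083, -0.1228], [0.6295, -0.2057], [0.5209, -0.2322], [0.5001, -0.1501]] [ 0.56467835 -0.17769474]
len 0.11166721576032188 13.918730015772681
[[0.6096, -0.1205], [0.63, -0.2024], [0.5216, -0.2299], [0.5002, -0.1483]] [ 0.5653677 -0.1752689]
len 0.1123186135635945 14.237523785955178
ring [ 0.56408096 -0.17866082  0.07      ] [ 0.56476043 -0.17628054  0.07      ]
marks [array([ 0.5853, -0.1497]), array([ 0.5981, -0.1696]), array([ 0.597 , -0.1908])]
keytop [ 0.57244076 -0.16839668  0.12      ] [ 0.55763957 -0.19013749  0.12      ] [ 0.56504016 -0.17926709  0.12      ] 55.75288927788067
keytop side [ 0.57125798 -0.16345895  0.12      ] [ 0.56270378 -0.18433105  0.12      ] [ 0.56698088 -0.173895    0.12      ]
[[1.0447569  1.050033   1.0479989  1.0465072  1.0472647  1.0491421 ]
 [0.98800826 1.0462215  1.0490956  1.0465324  1.046763   1.0471574 ]
 [0.9889142  0.9907686  0.9926765  1.0472581  1.0480466  1.050436  ]
 [0.9886506  0.99049675 0.98880476 0.9894854  1.0449234  1.0477446 ]
 [0.98713815 0.98983985 0.9866554  0.9897894  0.9893148  1.0457193 ]
 [0.99071705 0.99008083 0.98926187 0.9897863  0.9880489  0.98611444]]
```

The enlarged crops show the black plate key in the grey box at its off mark. The lock centre is at crop_top pixel (283,245) and the marks are at (193,185), (253,150) and (317,155). The two views agree on the axis to about 2.5 mm: roughly (0.5647, -0.177), box yaw 14.1°, key yaw about 54.2°. I'll move there now.

Call:
{"fn": "carry_out", "kwargs": {"grip": [1,1,1,1,1,1,1,1,1,1,1,1], "slide": [[-34,-31,0],[-34,-31,0],[-34,-31,0],[-34,-31,0],[-34,-31,0],[-34,-31,0],[-34,-31,0],[-34,-31,0],[-34,-31,0],[-34,-31,0],[-34,-31,0],[-34,-31,0]], "twist": [[0,0,0],[0,0,0],[0,0,0],[0,0,0],[0,0,0],[0,0,0],[0,0,0],[0,0,0],[0,0,0],[0,0,0],[0,0,0],[0,0,0]]}}

```text
time_s: 1.3
position: [0.4818, 0.0394, 0.2177]
tcp_rot: [[-0.908, 0.42, -0.004], [0.42, 0.908, 0.0], [0.004, -0.002, -1.0]]
force: [0.6, 1.0, -0.5]
opening: 1.0
```

Call:
{"fn": "carry_out", "kwargs": {"grip": [1,1,1,1,1,1,1,1,1,1,1,1], "slide": [[0,0,0],[0,0,0],[0,0,0],[0,0,0],[0,0,0],[0,0,0],[0,0,0],[0,0,0],[0,0,0],[0,0,0],[0,0,0],[0,0,0]], "twist": [[0,0,0.145],[0,0,0.145],[0,0,0.145],[0,0,0.145],[0,0,0.145],[0,0,0.145],[0,0,0.145],[0,0,0.145],[0,0,0.145],[0,0,0.145],[0,0,0.145],[0,0,0.145]]}}

```text
time_s: 2.5
position: [0.4823, 0.0308, 0.214]
tcp_rot: [[0.616, 0.788, -0.011], [0.788, -0.616, -0.0], [-0.007, -0.008, -1.0]]
force: [0.5, -0.1, -0.1]
opening: 0.999
```

```bash
cat > rel.py <<'E'
import sys,numpy as np
from rig import bot
from scipy.spatial.transform import Rotation as Ro
def rel(x,y,z,yaw):
    s=bot.read_state();R=s['tcp_rot'];c,n=np.cos(np.radians(yaw)),np.sin(np.radians(yaw))
    G=np.array([[c,n,0],[n,-c,0],[0,0,-1.]])
    print('t',s['time_s'],'pos',s['position'].round(4),'yaw',np.degrees(np.arctan2(R[1,0],R[0,0])).round(2),'q',np.round(s['joint_positions'],1),'F',np.round(s['force'],1),'M',np.round(s['moment'],2),'op',round(s['opening'],3))
    print('slide mm',(R.T@(np.array([x,y,z])-s['position'])*1000).round(1),'twist',Ro.from_matrix(R.T@G).as_rotvec().round(3))
rel(*map(float,sys.argv[1:5]))
E
python3 rel.py .5647 -.177 .21 54.2
```

```text
t 2.5 pos [0.4823 0.0308 0.214 ] yaw 51.98 q [-9.500e+00  2.030e+01  1.021e+02 -1.000e-01  5.820e+01  2.850e+01] F [ 0.5 -0.1 -0.1] M [-0.1   0.13 -0.02] op 0.999
slide mm [-112.9  193.     3.2] twist [-0.008  0.007 -0.039]
```

Call:
{"fn": "carry_out", "kwargs": {"grip": [1,1,1,1,1,1], "slide": [[-22,39,0],[-22,39,0],[-22,39,0],[-22,39,0],[-15,25,0],[0,0,0]], "twist": [[-0.008,0.007,-0.039],[0,0,0],[0,0,0],[0,0,0],[0,0,0],[0,0,0]]}}

```text
time_s: 3.1
position: [0.568, -0.1643, 0.2108]
tcp_rot: [[0.583, 0.812, -0.004], [0.812, -0.583, 0.002], [-0.0, -0.004, -1.0]]
force: [0.0, 0.7, -0.4]
opening: 1.002
```

```bash
python3 rel.py .5647 -.177 .21 54.2
python3 - <<'E'
from rig import bot
import cv2,numpy as np
s=bot.read_state();c=bot.capture('wrist');c['p']=s['position'];c['R']=s['tcp_rot'];np.save('pics/w1.npy',c,allow_pickle=True)
print(c['T_tool_cam'])
cv2.imwrite('pics/w1.png',cv2.resize(c['color'][:,:,::-1],(800,600)))
E
```

```text
t 3.1 pos [ 0.568  -0.1643  0.2108] yaw 54.32 q [-27.   28.5  87.6   0.   64.1   8.7] F [ 0.   0.7 -0.4] M [-0.04  0.11 -0.03] op 1.002
slide mm [-12.2   4.7   0.8] twist [-0.004  0.     0.002]
[[ 6.12459829e-04  9.68318913e-01  2.49716054e-01  6.77887480e-02]
 [ 9.99999669e-01 -4.59195415e-04 -6.72011343e-04 -4.36999566e-04]
 [-5.36052827e-04  2.49716383e-01 -9.68318874e-01 -1.62477168e-01]
 [ 0.00000000e+00  0.00000000e+00  0.00000000e+00  1.00000000e+00]]
```

View pics/w1.png

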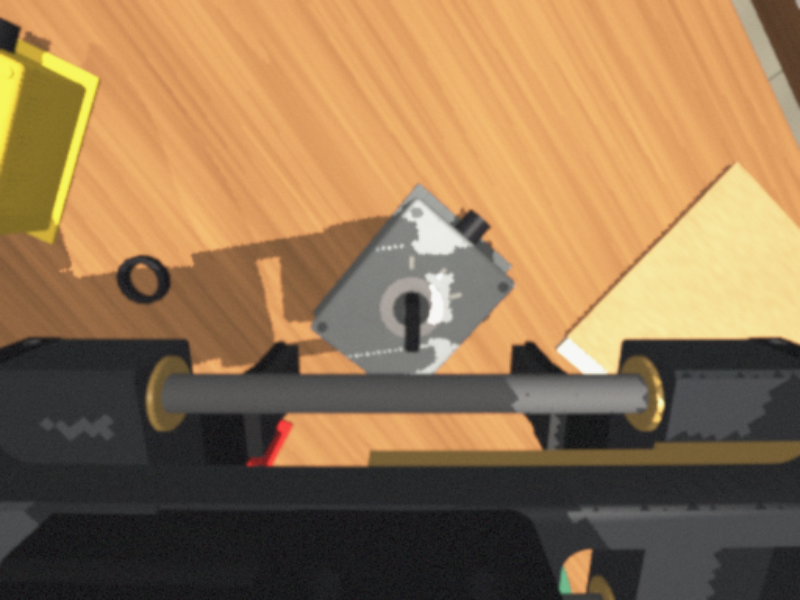

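The wrist view shows the grey box's key, with its plate from (411,293) to (412,350) and its ring centred at (407,306). The key is parallel to tool x as intended. I'll refine the axis from this view.

Run:
```python
import numpy as np
from h import *
c=np.load('pics/w1.npy',allow_pickle=True).item();T=c['T_tool_cam']
R=c['R']@T[:3,:3];p=c['p']+c['R']@T[:3,3]
W=lambda x,y,z:onz(c,(x+.5)*.64-.5,(y+.5)*.64-.5,z,R,p)
print('ring',W(407,306,.072)[:2])
a,b=W(412,293,.12),W(412.5,350,.12);print(a,b,(a+b)/2,np.linalg.norm(a-b),np.degrees(np.arctan2(*(a-b)[1::-1])))
P=[W(*q,.066)[:2] for q in[(321,327),(417,212),(504,287)]];print(np.round(P,4),(P[0]+P[2])/2)
cv2.imwrite('pics/w1c.png',cv2.resize(c['color'][115:240,195:335,::-1],None,fx=5,fy=5,interpolation=cv2.INTER_CUBIC))
```

```text
ring [ 0.56261195 -0.17347344]
[ 0.57714481 -0.15830445  0.12      ] [ 0.55575821 -0.18896149  0.12      ] [ 0.56645151 -0.17363297  0.12      ] 0.037379680143941024 55.10005897820521
[[ 0.4985 -0.1499]
 [ 0.6079 -0.1225]
 [ 0.6291 -0.205 ]] [ 0.56379225 -0.17745076]
```

View pics/w1c.png

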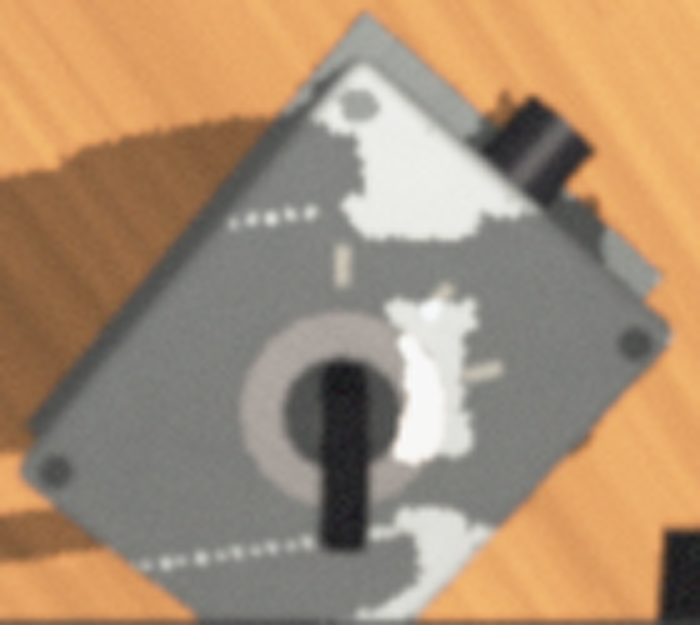

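```bash
python3 rel.py .5652 -.1757 .087 54.4
```

```text
t 3.15 pos [ 0.5668 -0.1624  0.2105] yaw 54.37 q [-26.9  28.4  87.8   0.1  64.2   8.7] F [ 0.1 -0.4 -0.8] M [-0.1   0.06  0.06] op 0.996
slide mm [-11.7   7.3 123.5] twist [-0.007  0.    -0.001]
```

Call:
{"fn": "carry_out", "kwargs": {"grip": [1,1,1,1,1], "slide": [[-11.7,7.3,0],[0,0,30],[0,0,30],[0,0,10],[0,0,0]], "twist": [[-0.007,0,0],[0,0,0],[0,0,0],[0,0,0],[0,0,0]]}}

```text
time_s: 3.65
position: [0.5633, -0.1739, 0.1394]
tcp_rot: [[0.579, 0.816, -0.001], [0.816, -0.579, -0.0], [-0.001, -0.001, -1.0]]
force: [0.3, 0.4, -0.2]
opening: 0.999
```

```bash
for i in 1 2 ; do python3 rel.py .5652 -.1757 .087 54.4;done;python3 - <<'E'
from rig import bot
import cv2,numpy as np
s=bot.read_state();c=bot.capture('wrist');c['p']=s['position'];c['R']=s['tcp_rot'];np.save('pics/w2.npy',c,allow_pickle=True)
cv2.imwrite('pics/w2.png',cv2.resize(c['color'][:,:,::-1],(800,600)))
E
python3 rel.py .5652 -.1757 .087 54.4
```

```text
t 3.65 pos [ 0.5633 -0.1739  0.1394] yaw 54.64 q [-28.   33.6  91.7  -0.   54.8   7.4] F [ 0.3  0.4 -0.2] M [-0.08  0.15 -0.02] op 0.999
slide mm [-0.3  2.6 52.4] twist [-0.001  0.001  0.004]
t 3.65 pos [ 0.5633 -0.1739  0.1394] yaw 54.64 q [-28.   33.6  91.7  -0.   54.8   7.4] F [ 0.3  0.4 -0.2] M [-0.08  0.15 -0.02] op 0.999
slide mm [-0.3  2.6 52.4] twist [-0.001  0.001  0.004]
t 3.7 pos [ 0.5636 -0.1741  0.1401] yaw 54.64 q [-28.   33.5  91.6  -0.   54.8   7.4] F [ 0.1  0.3 -0. ] M [-0.11  0.05  0.05] op 1.0
slide mm [-0.4  2.2 53.1] twist [0.    0.    0.004]
```

View pics/w2.png

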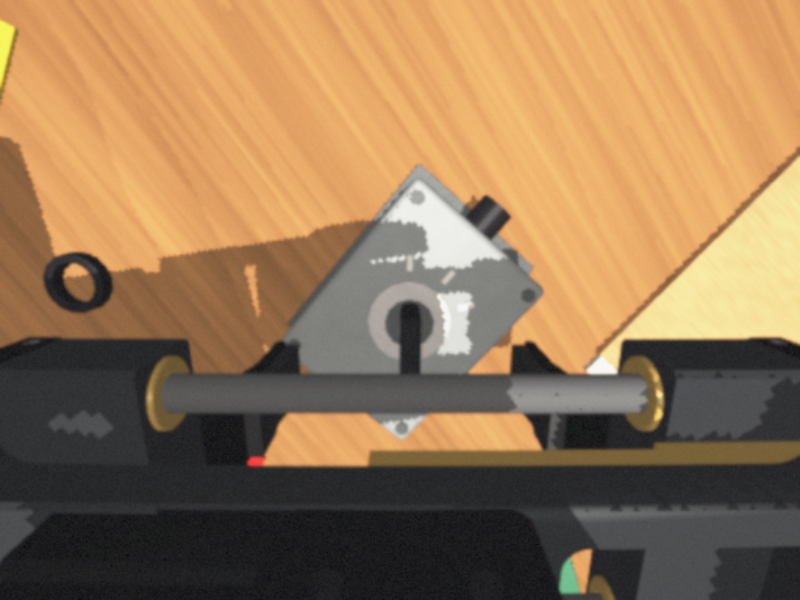

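The key at (410,305) is seen between the fingers (inner edges x≈298 and 512). I'll recheck the centre from this closer view.

Run:
```python
import numpy as np
from h import *
c=np.load('pics/w2.npy',allow_pickle=True).item();T=c['T_tool_cam']
R=c['R']@T[:3,:3];p=c['p']+c['R']@T[:3,3]
W=lambda x,y,z:onz(c,(x+.5)*.64-.5,(y+.5)*.64-.5,z,R,p)
for n,q in dict(ring=W(408.5,322,.072),s1=W(417,197,.066),s2=W(528,295,.066),s3=W(401,428,.066),key=W(410,330,.12)).items(): print(n,q[:2].round(4),(c['R'].T@(q-c['p'])*1000).round(1))
print((W(417,197,.066)+W(401,428,.066))/2)
```

```text
ring [ 0.564  -0.1762] [-1.4  1.9 67.4]
s1 [ 0.6077 -0.1224] [67.7  6.4 73.3]
s2 [ 0.6286 -0.2043] [13.1 70.8 73.3]
s3 [ 0.5192 -0.2317] [-72.6  -2.5  73.4]
key [ 0.5704 -0.1676] [ 9.3  2.1 19.4]
[ 0.56343475 -0.17705771  0.066     ]
```

Call:
{"fn": "carry_out", "kwargs": {"grip": [1,1,1,1,1], "slide": [[-1.5,2,10],[0,0,20],[0,0,20],[0,0,2],[0,0,0]], "twist": [[0,0,0],[0,0,0],[0,0,0],[0,0,0],[0,0,0]]}}

```text
time_s: 4.2
position: [0.5689, -0.1782, 0.0917]
tcp_rot: [[0.577, 0.817, 0.011], [0.817, -0.577, -0.007], [0.001, 0.013, -1.0]]
force: [0.5, 0.4, -0.2]
opening: 0.999
```

```bash
python3 rel.py .5643 -.1765 .087 54.4
```

```text
t 4.2 pos [ 0.5689 -0.1782  0.0917] yaw 54.77 q [-28.1  37.7  93.   -0.1  48.5   7.2] F [ 0.5  0.4 -0.2] M [-0.07  0.09  0.01] op 0.999
slide mm [-1.3 -4.8  4.7] twist [ 0.013 -0.001  0.007]
```

Call:
{"fn": "carry_out", "kwargs": {"grip": [1,1,1], "slide": [[-1,-4.8,4],[0,0,0],[0,0,0]], "twist": [[0.013,0,0.007],[0,0,0],[0,0,0]]}}

```text
time_s: 4.5
position: [0.5657, -0.1769, 0.09]
tcp_rot: [[0.583, 0.813, 0.004], [0.813, -0.583, -0.001], [0.002, 0.003, -1.0]]
force: [0.0, -0.3, -0.2]
opening: 1.004
```

```bash
python3 rel.py .5643 -.1765 .087 54.4
```

```text
t 4.5 pos [ 0.5657 -0.1769  0.09  ] yaw 54.36 q [-28.2  37.8  93.2   0.1  48.8   7.4] F [ 0.  -0.3 -0.2] M [-0.1   0.05 -0.05] op 1.004
slide mm [-0.5 -1.4  3. ] twist [ 0.003 -0.002 -0.001]
```

Call:
{"fn": "carry_out", "kwargs": {"grip": [1,-1,-1,-1,-1,-1,-1,-1,-1], "slide": [[-0.5,-1.4,3],[0,0,0],[0,0,0],[0,0,0],[0,0,0],[0,0,0],[0,0,0],[0,0,0],[0,0,0]], "twist": [[0,0,0],[0,0,0],[0,0,0],[0,0,0],[0,0,0],[0,0,0],[0,0,0],[0,0,0],[0,0,0]]}}

```text
time_s: 5.4
position: [0.5649, -0.1768, 0.088]
tcp_rot: [[0.583, 0.813, 0.006], [0.813, -0.583, -0.002], [0.002, 0.006, -1.0]]
force: [0.1, 0.4, 0.1]
opening: 0.357
```

```bash
python3 rel.py .5643 -.1765 .087 54.4
```

```text
t 5.4 pos [ 0.5649 -0.1768  0.088 ] yaw 54.36 q [-28.2  37.9  93.5   0.1  48.3   7.4] F [0.1 0.4 0.1] M [-0.07  0.03  0.02] op 0.357
slide mm [-0.1 -0.6  1. ] twist [ 0.006 -0.002 -0.001]
```

Call:
{"fn": "carry_out", "kwargs": {"grip": [-1,-1,-1,-1,-1,-1], "slide": [[0,0,0],[0,0,0],[0,0,0],[0,0,0],[0,0,0],[0,0,0]], "twist": [[0,0,0],[0,0,0],[0,0,0],[0,0,0],[0,0,0],[0,0,0]]}}

```text
time_s: 6.0
position: [0.5645, -0.1766, 0.088]
tcp_rot: [[0.583, 0.813, 0.005], [0.813, -0.583, -0.001], [0.002, 0.005, -1.0]]
force: [-0.0, 0.1, 0.9]
opening: 0.113
```

```bash
python3 rel.py .5643 -.1765 .087 54.4
```

```text
t 6.0 pos [ 0.5645 -0.1766  0.088 ] yaw 54.34 q [-28.2  37.9  93.5   0.1  48.3   7.4] F [-0.   0.1  0.9] M [-0.02  0.21 -0.02] op 0.113
slide mm [-0.1 -0.2  1. ] twist [ 0.005 -0.002 -0.001]
```

The key is gripped: the opening of 0.113 is about 10 mm, with no side force. I'll start turning.

Call:
{"fn": "carry_out", "kwargs": {"grip": [-1,-1,-1,-1,-1,-1,-1], "slide": [[0,0,0],[0,0,0],[0,0,0],[0,0,0],[0,0,0],[0,0,0],[0,0,0]], "twist": [[0,0,0.1],[0,0,0.1],[0,0,0.1],[0,0,0.1],[0,0,0.1],[0,0,0.1],[0,0,0]]}}

```text
time_s: 6.7
position: [0.5647, -0.1769, 0.088]
tcp_rot: [[0.947, 0.321, 0.005], [0.321, -0.947, -0.002], [0.004, 0.004, -1.0]]
force: [0.3, 0.8, 0.0]
opening: 0.113
```

```bash
python3 rel.py .5645 -.1766 .088 -20.2
```

```text
t 6.7 pos [ 0.5647 -0.1769  0.088 ] yaw 18.74 q [-28.2  37.9  93.5   0.   48.3  43. ] F [0.3 0.8 0. ] M [-0.05  0.24 -0.07] op 0.113
slide mm [-0.1 -0.3  0. ] twist [ 0.002 -0.005  0.68 ]
```

Call:
{"fn": "carry_out", "kwargs": {"grip": [-1,-1,-1,-1,-1,-1,-1,-1], "slide": [[0,0,0],[0,0,0],[0,0,0],[0,0,0],[0,0,0],[0,0,0],[0,0,0],[0,0,0]], "twist": [[0,0,0.1],[0,0,0.1],[0,0,0.1],[0,0,0.1],[0,0,0.1],[0,0,0.1],[0,0,0.05],[0,0,0]]}}

```text
time_s: 7.5
position: [0.5647, -0.1772, 0.088]
tcp_rot: [[0.948, -0.319, 0.004], [-0.319, -0.948, -0.004], [0.005, 0.003, -1.0]]
force: [-0.4, -0.2, -0.0]
opening: 0.114
```

```bash
python3 rel.py .5645 -.1766 .088 -20.2
```

```text
t 7.5 pos [ 0.5647 -0.1772  0.088 ] yaw -18.59 q [-28.2  37.9  93.5  -0.1  48.3  80.5] F [-0.4 -0.2 -0. ] M [0.03 0.23 0.16] op 0.114
slide mm [-0.4 -0.5  0. ] twist [ 0.002 -0.005  0.028]
```

Call:
{"fn": "carry_out", "kwargs": {"grip": [-1,-1,-1,-1,-1,-1,-1,-1,-1,-1,-1,-1], "slide": [[0,0,0],[0,0,0],[0,0,0],[0,0,0],[0,0,0],[0,0,0],[0,0,0],[0,0,0],[0,0,0],[0,0,0],[0,0,0],[0,0,0]], "twist": [[0,0,0.03],[0,0,0],[0,0,0],[0,0,0],[0,0,0],[0,0,0],[0,0,0],[0,0,0],[0,0,0],[0,0,0],[0,0,0],[0,0,0]]}}

```text
time_s: 8.7
position: [0.5647, -0.1772, 0.088]
tcp_rot: [[0.94, -0.342, 0.004], [-0.342, -0.94, -0.004], [0.005, 0.003, -1.0]]
force: [-0.0, 0.5, 0.1]
opening: 0.112
```

```bash
python3 rel.py .5645 -.1766 .088 -20.2;python3 - <<'E'
from rig import bot
import cv2,numpy as np
c=bot.capture('wrist')
cv2.imwrite('pics/w3.png',cv2.resize(c['color'][:,:,::-1],(800,600)))
c=bot.capture('side')
cv2.imwrite('pics/s3.png',cv2.resize(c['color'][130:290,300:460,::-1],(600,600)))
E
```

```text
t 8.7 pos [ 0.5647 -0.1772  0.088 ] yaw -20.02 q [-28.2  37.9  93.5  -0.1  48.3  81.9] F [-0.   0.5  0.1] M [0.01 0.17 0.21] op 0.112
slide mm [-0.4 -0.5  0. ] twist [ 0.003 -0.005  0.003]
```

View pics/w3.png

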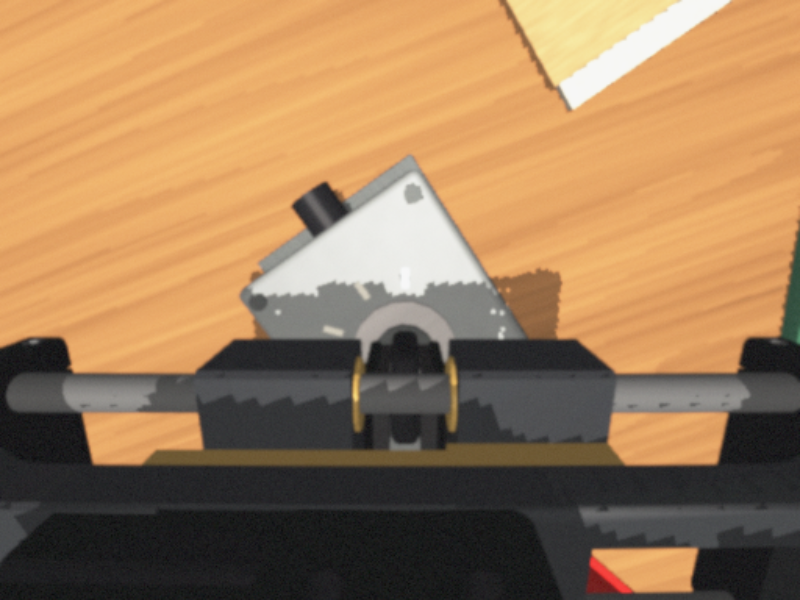

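View pics/s3.png

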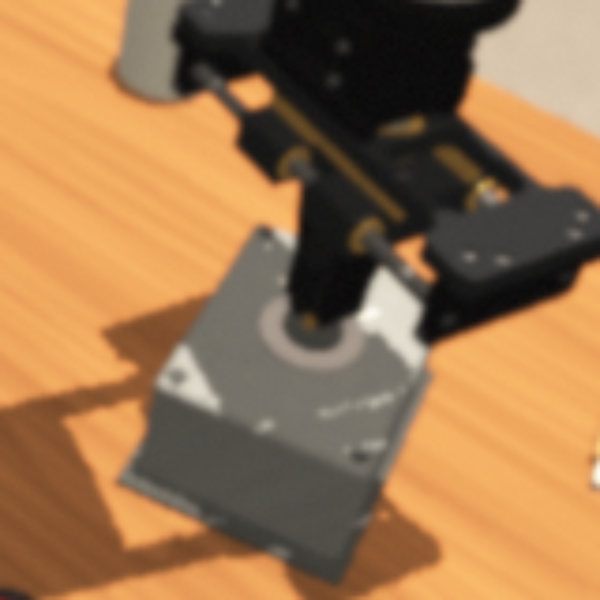

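In the wrist view the key (405,345) lines up with the start mark (404,278). Mz has risen to about 0.2 N m and the hold lasted over 1 s. I'll let go by opening in place.

Call:
{"fn": "carry_out", "kwargs": {"grip": [1,1,1,1,1,1,1,1,1,1,1,1], "slide": [[0,0,0],[0,0,0],[0,0,0],[0,0,0],[0,0,0],[0,0,0],[0,0,0],[0,0,0],[0,0,0],[0,0,0],[0,0,0],[0,0,0]], "twist": [[0,0,0],[0,0,0],[0,0,0],[0,0,0],[0,0,0],[0,0,0],[0,0,0],[0,0,0],[0,0,0],[0,0,0],[0,0,0],[0,0,0]]}}

```text
time_s: 10.0
position: [0.5649, -0.1774, 0.088]
tcp_rot: [[0.939, -0.344, 0.005], [-0.344, -0.939, -0.004], [0.006, 0.002, -1.0]]
force: [-0.3, 0.0, 0.2]
opening: 0.997
```

```bash
python3 rel.py .5645 -.1766 .088 -20.2;python3 - <<'E'
from rig import bot
import cv2,numpy as np
c=bot.capture('wrist')
cv2.imwrite('pics/w4.png',cv2.resize(c['color'][:,:,::-1],(800,600)))
E
```

```text
t 10.0 pos [ 0.5649 -0.1774  0.088 ] yaw -20.15 q [-28.2  37.9  93.5  -0.1  48.2  82. ] F [-0.3  0.   0.2] M [ 0.02  0.16 -0.03] op 0.997
slide mm [-0.7 -0.6  0. ] twist [ 0.002 -0.006  0.001]
```

View pics/w4.png

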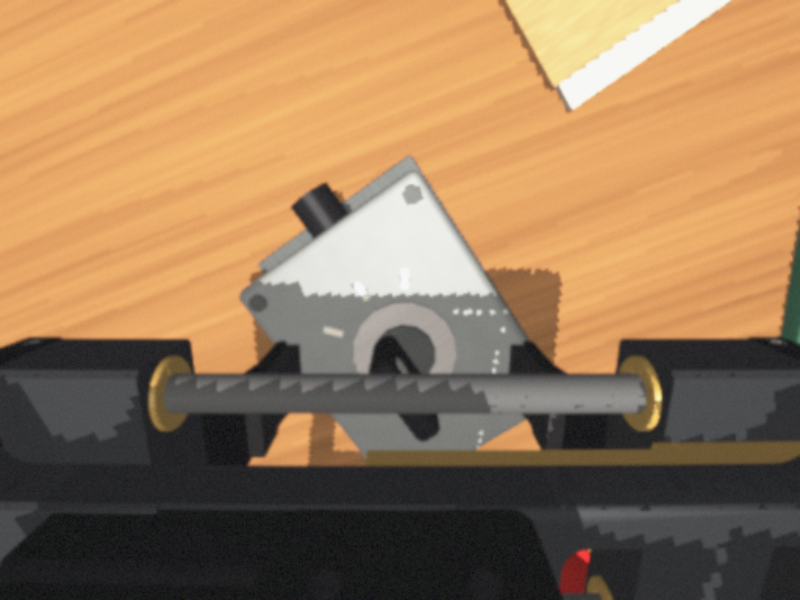

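The key has sprung back: it now runs from (383,340) to (430,437), along the box's length, towards the run mark at (359,288). The fingers at x≈300 and 512 are clear of it. I'll lift straight up.

Call:
{"fn": "carry_out", "kwargs": {"grip": [1,1,1,1,1,1,1,1], "slide": [[0,0,-10],[0,0,-20],[0,0,-30],[0,0,-30],[0,0,-30],[0,0,-20],[0,0,0],[0,0,0]], "twist": [[0,0,0],[0,0,0],[0,0,0],[0,0,0],[0,0,0],[0,0,0],[0,0,0],[0,0,0]]}}

```text
time_s: 10.85
position: [0.5638, -0.1765, 0.2367]
tcp_rot: [[0.939, -0.344, 0.006], [-0.344, -0.939, -0.005], [0.007, 0.002, -1.0]]
force: [-0.1, 0.8, -0.8]
opening: 1.001
```

```bash
python3 rel.py .5645 -.1766 .088 -20.2;python3 - <<'E'
from rig import bot
import cv2,numpy as np
c=bot.capture('wrist')
cv2.imwrite('pics/w5.png',cv2.resize(c['color'][100:292,128:384,::-1],(800,600)))
E
```

```text
t 10.85 pos [ 0.5638 -0.1765  0.2367] yaw -20.14 q [-28.2  26.5  86.5  -0.1  66.6  82. ] F [-0.1  0.8 -0.8] M [0.03 0.22 0.01] op 1.001
slide mm [ -0.4  -0.5 148.7] twist [ 0.002 -0.007  0.001]
```

View pics/w5.png

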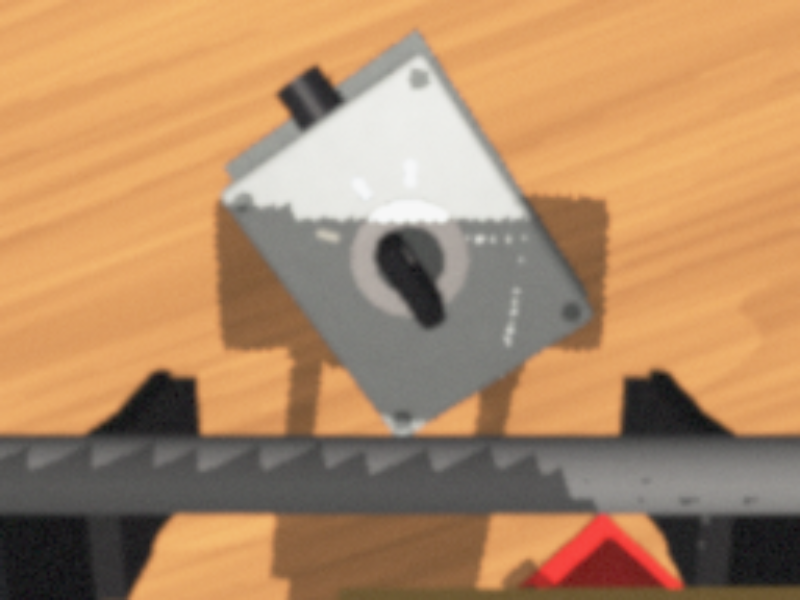

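The key points at the run mark (361,187). I'll measure its angle more carefully and check the lamp knob.

Run:
```python
from rig import bot
import cv2,numpy as np
from h import *
s=bot.read_state();c=bot.capture('wrist');T=c['T_tool_cam'];R=s['tcp_rot']@T[:3,:3];p=s['position']+s['tcp_rot']@T[:3,3]
# top-face pixels by depth: back-project, keep z in 0.112..0.126 near axis
pts=[]
for v in range(150,240):
  for u in range(230,300):
    d=c['depth'][v,u]
    if d>0:
      q,r=ray(c,u,v,R,p);w=q+r*d
      if .114<w[2]<.13 and np.hypot(w[0]-.5643,w[1]+.1768)<.03: pts.append(w)
P=np.array(pts);print(len(P),P.mean(0))
u,S,V=np.linalg.svd((P-P.mean(0))[:,:2]);print('key yaw',np.degrees(np.arctan2(V[0,1],V[0,0])),S/np.sqrt(len(P)))
a=np.load('pics/side.npy',allow_pickle=True).item()['color'];b=bot.capture('side')['color']
cr=lambda i:cv2.resize(i[105:175,195:280,::-1],None,fx=4.5,fy=4.5)
print(np.abs(a[105:175,195:280].astype(int)-b[105:175,195:280]).mean())
cv2.imwrite('pics/k.png',np.hstack([cr(a),cr(b)]))
```

```text
290 [ 0.56466592 -0.17675786  0.11958676]
key yaw -166.36408084154215 [0.00950665 0.00288518]
17.421344537815127
```

View pics/k.png

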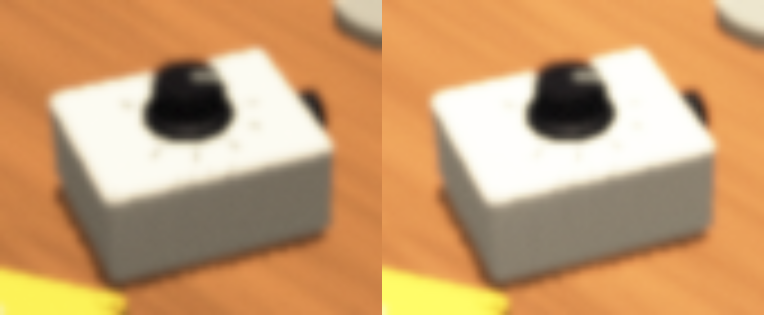

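The key's yaw is 13.6° and the box's is 14.1°, so it is at run. The lamp knob's pointer is unchanged, at (203,75) before and (585,75) after, which is the same place in both halves; only the exposure differs. I'll hand in now.

```bash
python3 -c "
from rig import bot
print(bot.hand_in())"
```

```text
the job is handed in; nothing more can be done
None
```

I gripped the key in the grey starter box and turned it about 1.3 rad clockwise, to the start stop. There it lined up with the start mark and the wrist moment rose to about 0.2 N m. I held it there for over 1.2 s, opened the fingers so that it sprang back, lifted clear and handed in at about 11 s of the 35 s.

- **Key:** the last depth measurement put its yaw at 13.6° against 14.1° for the box's length, so it is at run to within about 0.01 rad. I measured this from the pictures, not from the joints themselves.
- **Robot:** it was about 150 mm above its grasping height, with forces at noise level.
- **Lamp knob:** the before and after pictures look the same apart from brightness.
- **Disagreements:** the early key-centre estimates differed by 2–3 mm between cameras, and the arm was 5 mm off to the side on the way down. I corrected both before gripping. A rough reading of the final key angle by eye was about 5° off, but the depth measurement didn't bear that out.

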